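Pass a kit tray over a spring stop on a transfer track

TASK

On the short transfer track a kit tray holding a gear waits behind the spring stop. Keep the stop bar pressed down with the fingertips while you push the tray over the stop towards the end stop at the robot's end of the track; then let the bar go and push the tray fully home against that end stop, so that the stop springs up behind it and traps it. Push only: do not lift or tip the tray or take the gear out, and leave the tools and bottles round the track where they are.

Things in the scene. Friction and masses are not known exactly. Their poses are not given: they have to be found in the camera images.
- track: fixed track on the table, 108 mm wide: two aluminium rails on a dark plate. x = transport direction (to the end stop), y across, z up; origin at table height under the stop nose. Runs from x = -170 (open entry) to 130 mm. Open channel between the rails 54 mm wide. The tray slides on ledges at z = 46 mm between flanges (inner faces y = +-43.5, tops z = 58 mm). End stop 82 mm high
- stop_bar (a joint): sprung stop bar in the channel, moves straight down: 0 = up, 0.020 m = fully down; springs back up by itself. 1.5 N starts it, 4.5 N holds it fully down. Flat bar 36 mm wide, x = -165 to 5 mm of the track, top 44 mm above the table when up; may be pressed anywhere behind the tray and slid along. Down 10 mm or more, its nose clears the tray; with the tray over the nose the tray keeps it down
- press_pad (a point): centre of the ribbed black pad (50 x 31 mm) on top of the stop bar's rear end, at x = -137 mm on the track's centre line, 44 mm above the table when up; it moves down with the bar
- stop_nose (a point): middle of the top of the stop nose, the upright steel block at the bar's front end that blocks the tray: 10 mm along the track (x = -5 to 5 mm), 36 mm wide, top 56 mm above the table when up (10 mm above the ledges), always 12 mm above the bar's own top; moves with the bar
- end_face (a point): point on the face of the two rubber buffers of the end stop, x = 103 mm on the track's centre line, 64 mm above the table; the tray's front wall meets this face, which leaves 6 mm of play between stop nose and end stop
- tray: loose grey open kit tray, 92 mm along the track, 84 wide, 34 high, walls 4 mm, 0.65 to 1.0 kg, up to 13 N to push; origin at the centre of its underside, x along the transport direction, z up. Its flat rear wall (paper card) is the face to push; on the ledges it reaches from 46 to 80 mm above the table. At the start its front wall is 2 to 12 mm short of the stop nose
- gear: loose steel spur gear, 60 mm across, 21 mm high, lying flat in the tray; origin at the centre of its underside. It stays in the tray.
- hex_key: bystander: hex key 38 x 94 x 7 mm lying in the middle of the table; origin at the centre of its underside
- bottle: bystander: small dropper bottle 34 mm across, 102 mm high, in the middle of the table; origin at the centre of its underside
- tape_measure: bystander: yellow tape measure 37 x 77 x 60 mm in the middle of the table; origin at the centre of its underside
- oil_can: bystander: red oil can 56 mm across, 137 mm high, standing at the back of the table; origin at the centre of its underside
- screwdriver: bystander: yellow-handled screwdriver, 180 mm long, on the left of the table; origin at the centre of its underside

How it is judged:
By the outcome, as a careful person would: the job done as asked, in the order asked, and still so for the second after the job is handed in, with the robot touching nothing.
It also fails if it takes over 42 s, if anything falls off the work surface, if the arm or the gripper's body presses on something with over 40 N, if the wrist force passes 120 N, or if a joint passes its speed limit or range.

ROBOT

A 7-joint arm with a two-finger parallel gripper is mounted at the origin on a cart in front of the work surface, level with it; the furniture and walls round the work are solid. World frame = base frame: x ahead of the robot, y to its left, z up, the work surface at z = 0. Lengths are in m, angles in rad, forces in N, time in s.
With the tool pointing down it reaches from about 0.4 to 0.875 m from the base axis. Payload 6.5 kg.
Tool frame: the origin (TCP) lies between the finger pads; the fingertips stand 22 mm ahead of it and the grasp point (between the pads) lies 3 mm ahead of it; x points along the fingers, y is the direction in which the jaws open and shut, and the axes are right-handed (so a half turn about x gives the same grasp; the last joint's range is limited). The gripper opens to 88 mm and grips with 3 to 60 N. Pads are 18 mm wide; open, the fingers measure 123 mm over their backs; the gripper's body (75 mm by 187 mm) begins 45 mm behind the grasp point.
Start: joints at [-1.191, 0.536, -0.004, 1.538, 0.003, 1.067, -0.071], TCP at [0.28, 0.586, 0.261] pointing down, gripper open.
Joint ranges: [-2.7, 2.7], [-0.37, 2.16], [-1.27, 1.26], [0.24, 2.4], [-1.31, 4.45], [0.19, 1.91], [-2.76, 2.76]. Speed limits (rad/s): [2.39, 2.39, 3.14, 3.14, 3.14, 3.14, 3.14].

INTERFACE

Orientations are given as a unit quaternion [x, y, z, w].
In Python, from station import robot gives the robot as it stands. The module is installed in compiled form; this text tells all that it offers. Calls block until the motion is done:
- robot.move_pose(position, orientation): joint-space move of the TCP to a pose.
- robot.move_straight(position, rotation=None, speed=0.15): straight line of the TCP; rotation=None keeps the orientation; speed is the mean speed in m/s.
- robot.move_j(angles): joint-space move.
- robot.grip(opening, force=None): opening from 0.0 (shut) to 1.0 (fully open); force is the grip in N (None keeps the last); returns when the fingers have stopped.
- robot.sleep(seconds).
- robot.ik(position, orientation): joint angles nearest the present ones, or None.
- robot.get_state(): the state.
- robot.get_image(name): name is "scene" or "top"; returns the picture (400x640x3 uint8, red, green, blue); there is no depth.
- robot.calibration(name): a dict with "camera_matrix" (3x3 intrinsics, pixels), "dist" ([k1, k2, p1, p2, k3] as OpenCV has them; the pictures are not rectified), "cam_to_world" (4x4, takes a point from camera to world coordinates). Camera axes: x right, y down, z forward; pixel columns grow to the right and rows downward; lengths in m; the calibration is good to about 2 mm. A picture is of the moment at which its call begins. calibration takes no time and is no camera call.
A pose or a line that the arm cannot do raises robot.PlanningError and nothing moves.
- robot.close_job(): hands the job in, once; it reports no verdict.
The state is a dict: "time": time; "joint_positions": joint angles; "dq": joint speeds; "joint_efforts": joint torques, N m; "eef_pos": TCP position; "eef_rot": TCP orientation; "contact_force": force on the tool from outside, world axes, zero at the start; "wrist_torque": the same for the moment, N m; "finger_gap": opening from 0.0 (shut) to 1.0 (fully open).
Only numpy, scipy, OpenCV 4.12 (cv2) and the standard library are available. Lean on these libraries where they do the work, as an engineer would, in place of code of your own. Each camera call takes 0.05 s, during which the arm holds its last target.

## Working session

There is one attempt and no reset: what is moved stays moved. The work goes in short steps, each a Python script; the robot and the scene stay as the last script left them, time stands still between calls to the robot, and variables do not carry over. Pictures are saved under pics/ and viewed, and the job is handed in when it is done.

```bash
mkdir -p pics; ls; python3 - <<'E'
from station import robot
import cv2, numpy as np
for n in("scene","top"):
    im=robot.get_image(n); cv2.imwrite(f"pics/{n}0.png",im[:,:,::-1])
    c=robot.calibration(n); print(n,np.round(c["camera_matrix"],1).tolist(),c["dist"],np.round(c["cam_to_world"],3).tolist())
s=robot.get_state(); print(s)
E
```

```text
pics
scene [[371.7, 0.0, 326.0], [0.0, 371.7, 201.5], [0.0, 0.0, 1.0]] [-0.07993193  0.          0.          0.          0.        ] [[-0.606, -0.332, 0.723, -0.397], [-0.795, 0.283, -0.537, 0.674], [-0.026, -0.9, -0.435, 0.615], [0.0, 0.0, 0.0, 1.0]]
top [[406.5, 0.0, 314.9], [0.0, 406.5, 201.5], [0.0, 0.0, 1.0]] [-0.04056755  0.          0.          0.          0.        ] [[-0.03, -0.999, 0.025, 0.465], [-0.999, 0.03, 0.023, 0.01], [-0.024, -0.025, -0.999, 1.148], [0.0, 0.0, 0.0, 1.0]]
{'time': 0.1, 'joint_positions': array([-1.19122697,  0.53710103, -0.00444001,  1.53876258,  0.00256914,
        1.06732125, -0.07118875]), 'dq': array([-1.86637441e-03, -1.91665818e-03,  3.29959089e-05, -2.81266357e-03,
        1.43469873e-04, -7.63151931e-04,  2.05939856e-04]), 'joint_efforts': array([ 1.81816544e-03, -5.72076344e+01,  9.93403494e-01, -2.52228302e+01,
       -5.61870891e-02,  1.33743603e-02,  2.68879796e-05]), 'eef_pos': array([0.28002372, 0.58600594, 0.25992434]), 'eef_rot': array([ 0.15572449,  0.68971379, -0.1568309 ,  0.68952799]), 'contact_force': array([ 0.39670246, -0.16054534, -0.39527691]), 'wrist_torque': array([ 0.03988114, -0.00279013, -0.00272531]), 'finger_gap': 0.9987403749356234}
```

View pics/scene0.png

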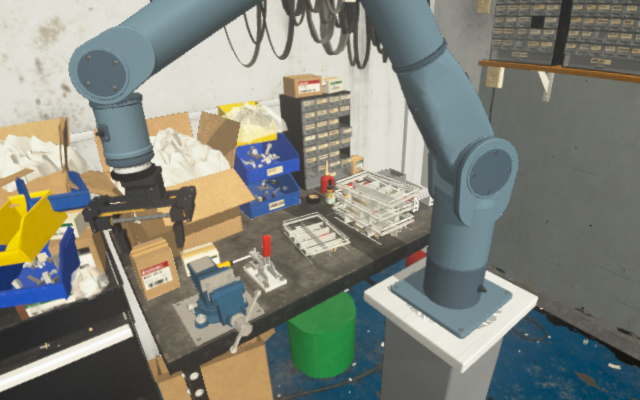

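View pics/top0.png

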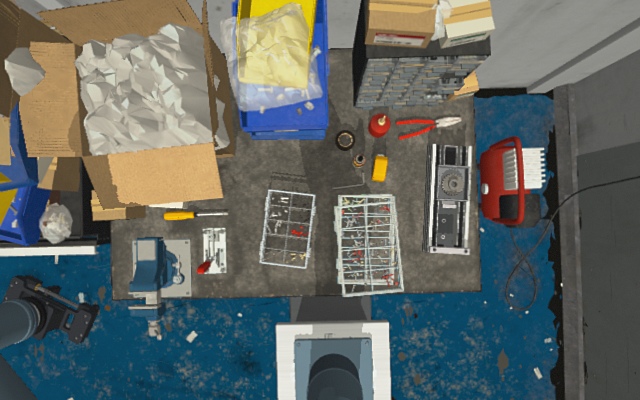

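```bash
python3 - <<'E'
import cv2
im=cv2.imread("pics/top0.png")[135:265,400:500]
cv2.imwrite("pics/top0c.png",cv2.resize(im,None,fx=4.6,fy=4.6,interpolation=cv2.INTER_CUBIC))
E
```

```text
(no output)
```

View pics/top0c.png

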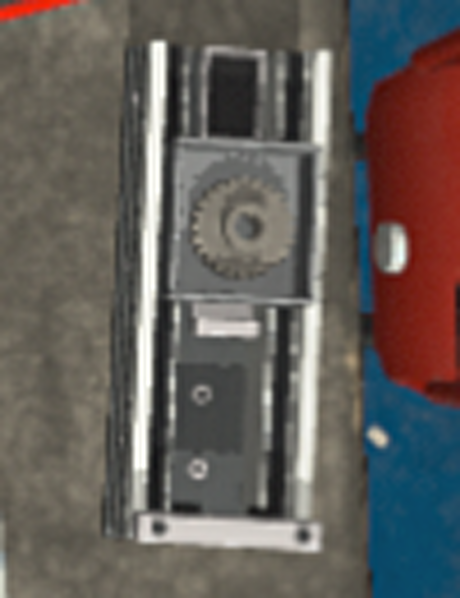

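```bash
cat > h.py <<'E'
import numpy as np,cv2
from station import robot
def proj(n,P):
    c=robot.calibration(n);T=np.linalg.inv(c["cam_to_world"])
    return cv2.projectPoints(np.float64(P).reshape(-1,3),cv2.Rodrigues(T[:3,:3])[0],T[:3,3],c["camera_matrix"],c["dist"])[0].reshape(-1,2)
def ray(n,px):
    c=robot.calibration(n)
    u=cv2.undistortPoints(np.float64(px).reshape(-1,1,2),c["camera_matrix"],c["dist"]).reshape(-1,2)
    d=np.c_[u,np.ones(len(u))]@c["cam_to_world"][:3,:3].T
    return c["cam_to_world"][:3,3],d
def onz(n,px,z):
    o,d=ray(n,px); z=np.broadcast_to(z,len(d)); return o+d*((z-o[2])/d[:,2])[:,None]
def tri(p1,p2,n1="top",n2="scene"):
    o1,d1=ray(n1,p1);o2,d2=ray(n2,p2);out=[]
    for a,b in zip(d1,d2):
        s=np.linalg.lstsq(np.c_[a,-b],o2-o1,rcond=None)[0]
        x,y=o1+a*s[0],o2+b*s[1]; out.append(np.r_[(x+y)/2,np.linalg.norm(x-y)])
    return np.array(out)
E
python3 - <<'E'
from h import *
np.set_printoptions(precision=4,suppress=True)
C=lambda a:np.array([400,135])+(np.array(a)+.5)/4.6-.5
names=["endstop L near","endstop R near","endstop L","endstop R","flangeL far","flangeR far","trayRL","trayRR","tray FL","FR","noseL","noseR","gear"]
p=C([[138,545],[320,550],[138,515],[322,522],[158,42],[325,50],[180,145],[322,150],[168,298],[314,302],[198,318],[262,320],[243,222]])
z=[.082,.082,.082,.082,.058,.058,.08,.08,.08,.08,.056,.056,.07]
w=onz("top",p,z)
for a,b,c in zip(names,p,w):print(a,b,c)
print(proj("scene",w))
print(robot.calibration("top")["cam_to_world"][:3,3])
E
```

```text
endstop L near [429.6087 253.087 ] [ 0.3489 -0.2606  0.082 ]
endstop R near [469.1739 254.1739] [ 0.3429 -0.3638  0.082 ]
endstop L [429.6087 246.5652] [ 0.3658 -0.2612  0.082 ]
endstop R [469.6087 248.087 ] [ 0.3587 -0.3655  0.082 ]
flangeL far [433.9565 143.7391] [ 0.6385 -0.2892  0.058 ]
flangeR far [470.2609 145.4783] [ 0.6309 -0.3866  0.058 ]
trayRL [438.7391 166.1304] [ 0.5755 -0.2934  0.08  ]
trayRR [469.6087 167.2174] [ 0.5702 -0.3744  0.08  ]
tray FL [436.1304 199.3913] [ 0.4884 -0.2832  0.08  ]
FR [467.8696 200.2609] [ 0.4836 -0.3664  0.08  ]
noseL [442.6522 203.7391] [ 0.4768 -0.3068  0.056 ]
noseR [456.5652 204.1739] [ 0.4745 -0.3441  0.056 ]
gear [452.4348 182.8696] [ 0.5311 -0.3308  0.07  ]
[[414.3369 192.2673]
 [434.5882 185.0745]
 [410.6719 190.6876]
 [431.3504 183.6397]
 [363.3324 173.3866]
 [381.72   168.3043]
 [375.091  172.3534]
 [390.4901 167.9204]
 [389.4312 179.4246]
 [405.3933 174.416 ]
 [395.7384 184.6324]
 [402.8743 182.3153]
 [389.8889 175.5981]]
[0.4654 0.0097 1.148 ]
```

```bash
python3 - <<'E'
import cv2
im=cv2.imread("pics/scene0.png")[145:265,340:440]
cv2.imwrite("pics/scene0c.png",cv2.resize(im,None,fx=5,fy=5,interpolation=cv2.INTER_CUBIC))
E
```

```text
(no output)
```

View pics/scene0c.png

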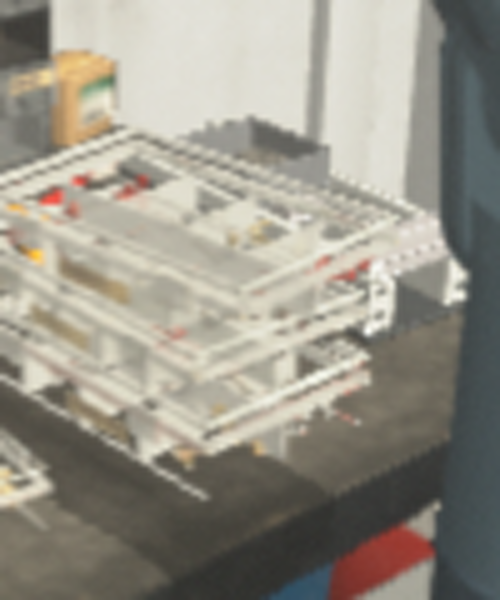

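```bash
python3 - <<'E'
from h import *
np.set_printoptions(precision=4,suppress=True)
im=cv2.imread("pics/top0.png"); g=cv2.cvtColor(im,cv2.COLOR_BGR2GRAY).astype(float)
m=(g>180)
def strip(c0,c1,rows):
    pts=[]
    for r in rows:
        w=np.clip(g[r,c0:c1]-150,0,None)
        if w.sum()>60: pts.append([c0+(w*np.arange(c1-c0)).sum()/w.sum(),r,w.sum()])
    return np.array(pts)
L=strip(427,440,range(146,240));R=strip(463,474,range(147,240))
for nm,S in(("L",L),("R",R)):
    W=onz("top",S[:,:2],.058)
    f=np.polyfit(W[:,0],W[:,1],1);res=W[:,1]-np.polyval(f,W[:,0]);k=abs(res)<.003
    f=np.polyfit(W[k,0],W[k,1],1);print(nm,len(S),k.sum(),f,np.std((W[:,1]-np.polyval(f,W[:,0]))[k]), "y@.5",np.polyval(f,.5))
# profiles
for c in (446,450,454): print(c,g[140:175,c].astype(int).tolist(),g[195:212,c].astype(int).tolist(),g[240:258,c].astype(int).tolist())
print("tray", tri(np.array([400,135])+(np.array([[322,150],[314,302]])+.5)/4.6-.5, [[390,168.6],[405.6,175.4]]))
print(proj("scene",[[.5,-.45,.0],[.5,-.45,.1],[.5,-.45,.2]]))
E
```

```text
L 94 91 [-0.0818 -0.2376] 0.0008712669830479851 y@.5 -0.27851484597602916
R 68 68 [-0.0848 -0.3324] 0.0009181521904621455 y@.5 -0.37477313225540765
446 [87, 91, 91, 86, 90, 157, 123, 65, 47, 45, 37, 35, 33, 33, 36, 30, 29, 31, 32, 32, 30, 34, 27, 29, 69, 143, 121, 107, 137, 142, 113, 104, 104, 105, 97] [107, 110, 106, 102, 143, 98, 153, 152, 151, 168, 203, 209, 223, 99, 83, 88, 90] [91, 92, 92, 91, 92, 88, 88, 135, 207, 205, 209, 211, 205, 170, 102, 98, 101, 106]
450 [90, 87, 85, 80, 85, 129, 131, 80, 46, 46, 45, 41, 35, 35, 38, 38, 34, 38, 38, 38, 37, 38, 34, 32, 47, 124, 139, 108, 134, 113, 103, 104, 104, 102, 120] [90, 106, 107, 92, 139, 115, 150, 150, 147, 141, 202, 207, 203, 90, 83, 90, 91] [89, 90, 92, 89, 91, 88, 84, 121, 195, 206, 207, 210, 216, 206, 121, 110, 115, 118]
454 [77, 78, 76, 77, 80, 86, 131, 91, 43, 38, 41, 36, 32, 35, 36, 37, 34, 34, 37, 37, 36, 36, 36, 35, 47, 116, 159, 114, 107, 108, 105, 105, 105, 104, 105] [87, 106, 107, 108, 133, 134, 129, 137, 137, 138, 219, 211, 206, 130, 88, 89, 90] [86, 86, 88, 88, 80, 45, 35, 100, 179, 206, 206, 210, 213, 189, 99, 97, 104, 112]
tray [[ 0.5713 -0.3746  0.0769  0.0024]
 [ 0.4837 -0.368   0.0755  0.0001]]
[[414.8305 186.5167]
 [416.7089 163.5563]
 [418.634  139.2912]]
```

```bash
python3 - <<'E'
from h import *
np.set_printoptions(precision=4,suppress=True)
u=np.array([-1,.0833]);u/=np.linalg.norm(u);v=np.array([-u[1],u[0]])
nm=["nose back","nose front","farend bar(44)","near end(82)","tray rear(80)","tray front(80)"]
W=onz("top",[[450,204.6],[450,207.6],[450,145],[450,253.7],[450,164.6],[450,199.3]],[.056,.056,.046,.082,.08,.08])
c=np.array([.5,-.3266])
s=(W[:,:2]-c)@u
o=s[:2].mean()
for n,a in zip(nm,s-o):print(n,a)
print("origin",c+u*o, u)
E
```

```text
nose back -0.004013076651114295
nose front 0.004013076651114295
farend bar(44) -0.1660091777999174
near end(82) 0.12480799623569154
tray rear(80) -0.10819076571355159
tray front(80) -0.01708966019966024
origin [ 0.47   -0.3241] [-0.9965  0.083 ]
```

```bash
cat >> h.py <<'E'
from scipy.spatial.transform import Rotation as Rn
O=np.array([.470,-.3241]);U=np.array([-.9965,.083]);V=np.array([-U[1],U[0]])
def quat(sgn):
    x=np.array([0,0,-1.]);y=np.r_[V*sgn,0];z=np.cross(x,y)
    return Rn.from_matrix(np.c_[x,y,z]).as_quat()
def P(s,ztip,t=0): # track s of TCP, fingertip height
    return np.r_[O+U*s+V*t,ztip+.022]
def st(tag=""):
    s=robot.get_state();e=s["eef_pos"];d=e[:2]-O
    print(tag,"t %.2f s %.1f t %.1f tip %.1f mm F(track) %.1f %.1f %.1f gap %.2f"%(s["time"],d@U*1e3,d@V*1e3,(e[2]-.022)*1e3,s["contact_force"][:2]@U,s["contact_force"][:2]@V,s["contact_force"][2],s["finger_gap"]));return s
def snap(n,f,box=None,k=4):
    im=robot.get_image(n)[:,:,::-1]
    if box: im=im[box[1]:box[3],box[0]:box[2]]; im=cv2.resize(im,None,fx=k,fy=k,interpolation=cv2.INTER_CUBIC)
    cv2.imwrite(f"pics/{f}.png",im)
E
python3 - <<'E'
from h import *
for sg in(1,-1):
    for p in (P(-.137,.12),P(-.137,.02),P(0,.06)):
        j=robot.ik(p,quat(sg)); print(sg,None if j is None else np.round(j,2))
s=robot.get_state();print(Rn.from_quat(s["eef_rot"]).as_matrix().round(2))
E
```

```text
1 [-0.06  0.91  0.85  1.53 -0.76  1.05 -0.67]
1 [ 0.12  0.94  0.51  1.54 -0.57  0.82 -0.8 ]
1 [-0.05  0.83  0.81  1.89 -0.85  0.8  -0.42]
-1 [ 0.22  0.76  0.35  1.51 -0.3   0.92  2.15]
-1 [ 0.34  0.88  0.16  1.52 -0.18  0.75  2.06]
-1 [ 0.3   0.67  0.3   1.87 -0.31  0.64  2.28]
[[-0.    0.43  0.9 ]
 [-0.    0.9  -0.43]
 [-1.   -0.    0.  ]]
```

```bash
python3 - <<'E'
from h import *
robot.grip(0.0,20)
robot.move_j([-0.3,0.25,0,1.7,0,1.19,-0.3]); st("mid"); print(robot.get_state()["eef_pos"])
robot.move_j([0.45,0.35,0,1.75,0,1.04,-0.6]); st("b"); print(robot.get_state()["eef_pos"])
robot.move_pose(P(-.137,.12),quat(1)); s=st("above");print(s["joint_positions"].round(2))
snap("top","above",(400,80,500,265),3); snap("scene","above_s")
E
```

```text
mid t 3.36 s -21.7 t -445.3 tip 343.8 mm F(track) -0.0 -0.3 0.3 gap 0.00
[0.5285695  0.11789538 0.36576811]
b t 4.88 s -10.8 t -43.3 tip 269.3 mm F(track) -0.1 -0.1 0.5 gap 0.01
[ 0.48438439 -0.28187217  0.29127153]
above t 5.69 s -137.3 t -0.5 tip 120.9 mm F(track) 0.7 0.3 0.8 gap 0.00
[ 0.38  0.74  0.09  1.5  -0.08  0.91 -1.15]
```

```bash
python3 -c "
import cv2
a=cv2.imread('pics/above.png');b=cv2.imread('pics/above_s.png')[60:270,240:480];b=cv2.resize(b,(480,420))
cv2.imwrite('pics/ab.png',cv2.hconcat([a[:420], b]))"
```

```text
(no output)
```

View pics/ab.png

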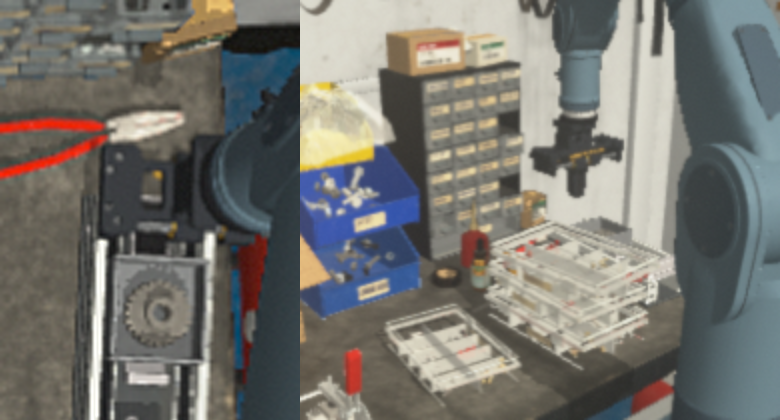

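```bash
python3 - <<'E'
from h import *
robot.move_straight(P(-.137,.052),speed=.1); st("52")
for z in(.044,.036,.029,.026):
    robot.move_straight(P(-.137,z),speed=.03); st(z)
snap("top","press",(400,80,500,265),3)
E
```

```text
52 t 6.62 s -137.4 t 0.2 tip 52.3 mm F(track) -0.0 -0.6 -0.1 gap 0.00
0.044 t 7.04 s -137.1 t 0.0 tip 44.1 mm F(track) -0.2 0.3 1.6 gap 0.01
0.036 t 7.46 s -137.3 t 0.1 tip 36.0 mm F(track) -0.1 0.0 2.4 gap 0.00
0.029 t 7.84 s -137.3 t 0.1 tip 29.0 mm F(track) -1.0 -0.2 2.9 gap 0.01
0.026 t 8.09 s -137.2 t 0.1 tip 26.1 mm F(track) -0.8 0.3 3.5 gap 0.01
```

View pics/press.png

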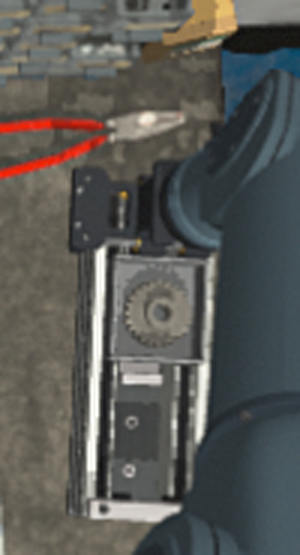

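```bash
python3 - <<'E'
from h import *
for s in(-.127,-.119,-.113,-.105,-.095,-.08,-.065):
    robot.move_straight(P(s,.026),speed=.035); st(s)
snap("top","push1",(400,130,500,265),4)
E
```

```text
-0.127 t 8.57 s -126.1 t -0.0 tip 25.9 mm F(track) 0.3 -0.6 4.4 gap 0.00
-0.119 t 8.95 s -118.3 t 0.1 tip 25.9 mm F(track) -0.4 -0.4 3.4 gap 0.01
-0.113 t 9.28 s -113.6 t -0.1 tip 26.3 mm F(track) -3.9 0.1 3.0 gap 0.00
-0.105 t 9.65 s -105.6 t -0.1 tip 26.3 mm F(track) -3.6 0.0 5.2 gap 0.01
-0.095 t 10.08 s -95.4 t -0.1 tip 26.2 mm F(track) -4.6 -0.7 4.1 gap 0.00
-0.08 t 10.66 s -80.4 t 0.0 tip 26.2 mm F(track) -4.7 -0.4 3.4 gap 0.00
-0.065 t 11.23 s -65.3 t 0.0 tip 26.2 mm F(track) -4.9 -0.2 5.7 gap 0.01
```

View pics/push1.png

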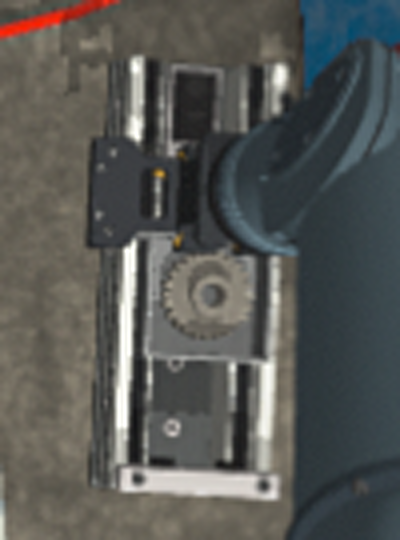

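```bash
python3 - <<'E'
from h import *
robot.move_straight(P(-.070,.026),speed=.05)
robot.move_straight(P(-.070,.062),speed=.08); st("free")
robot.move_straight(P(-.065,.062),speed=.04); st("touch")
for s in(-.045,-.025,-.012,-.006):
    robot.move_straight(P(s,.062),speed=.04); st(s)
for s in np.arange(-.004,.010,.002):
    robot.move_straight(P(s,.062),speed=.02); q=st(round(s,4))
    if q["contact_force"][:2]@U<-13: break
snap("top","push2",(400,130,500,265),4)
E
```

```text
free t 12.13 s -70.0 t -0.2 tip 62.2 mm F(track) -0.2 -0.5 -0.8 gap 0.00
touch t 12.41 s -64.6 t -0.2 tip 61.6 mm F(track) -1.5 -0.3 -0.4 gap 0.00
-0.045 t 13.06 s -44.1 t 0.2 tip 62.0 mm F(track) -0.5 -0.1 -0.5 gap 0.01
-0.025 t 13.71 s -24.0 t 0.1 tip 61.9 mm F(track) -0.4 0.2 0.3 gap 0.01
-0.012 t 14.18 s -11.4 t 0.0 tip 61.9 mm F(track) -1.5 -0.3 1.0 gap 0.01
-0.006 t 14.48 s -5.9 t 0.1 tip 62.0 mm F(track) -2.2 -0.1 -0.9 gap 0.00
-0.004 t 14.73 s -4.4 t 0.0 tip 62.1 mm F(track) -3.8 0.1 0.6 gap 0.01
-0.002 t 14.98 s -2.2 t -0.0 tip 62.1 mm F(track) -4.1 -0.3 0.9 gap 0.01
0.0 t 15.23 s -0.1 t -0.0 tip 62.1 mm F(track) -3.7 -0.1 0.7 gap 0.01
0.002 t 15.48 s 0.8 t 0.1 tip 62.2 mm F(track) -7.2 -0.3 -2.3 gap 0.01
0.004 t 15.73 s 0.9 t 0.0 tip 62.6 mm F(track) -11.5 0.7 -3.8 gap 0.01
0.006 t 15.98 s 1.0 t 0.0 tip 63.1 mm F(track) -14.3 -0.2 -4.4 gap 0.00
```

View pics/push2.png

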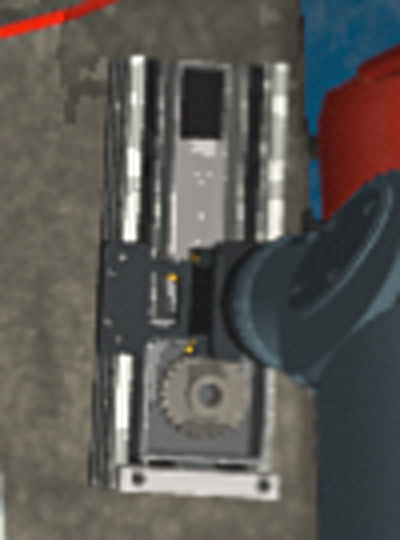

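```bash
python3 - <<'E'
from h import *
robot.move_straight(P(-.012,.064),speed=.03); st("back")
robot.move_straight(P(-.030,.066),speed=.05)
robot.move_straight(P(-.045,.20),speed=.12); st("up")
robot.move_j([-0.3,0.25,0,1.7,0,1.19,-0.3]); st("away")
snap("top","end",(400,130,500,265),4); snap("scene","end_s",(340,135,460,225),6)
E
```

```text
back t 16.78 s -11.5 t 0.0 tip 63.8 mm F(track) -0.3 0.4 0.0 gap 0.00
up t 18.57 s -44.4 t -0.2 tip 199.2 mm F(track) 0.0 0.1 -0.6 gap 0.01
away t 20.27 s -22.4 t -442.6 tip 343.6 mm F(track) -0.1 0.2 0.4 gap 0.01
```

View pics/end.png

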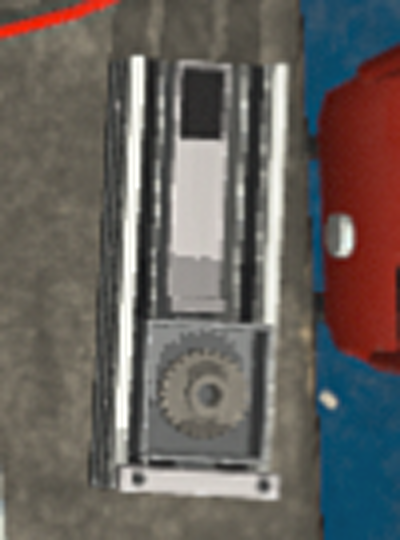

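View pics/end_s.png

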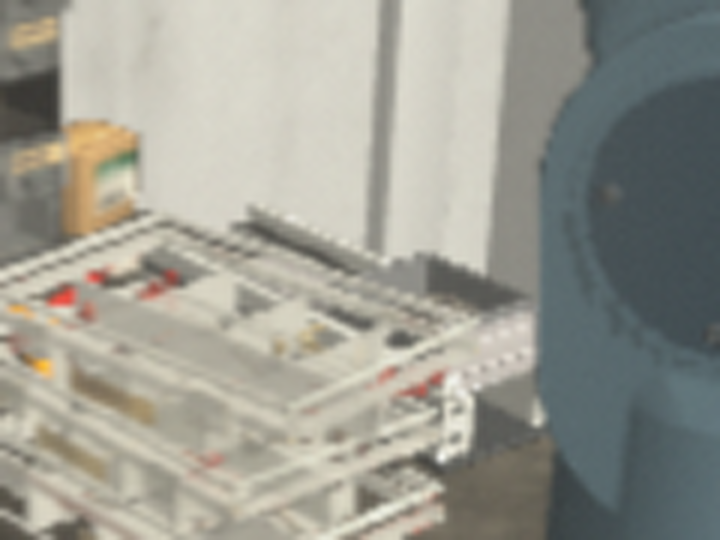

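```bash
python3 - <<'E'
from h import *
im=robot.get_image("top")[:,:,::-1]; cv2.imwrite("pics/end_full.png",im)
g0=cv2.cvtColor(cv2.imread("pics/top0.png"),cv2.COLOR_BGR2GRAY).astype(float)
g1=cv2.cvtColor(im,cv2.COLOR_BGR2GRAY).astype(float)
def pad(g,r0=152,r1=160):
    p=g[r0:r1,438:464].mean(0);return p.astype(int)
print(pad(g0));print(pad(g1))
p1=cv2.resize(cv2.imread("pics/push1.png"),(100,135),interpolation=cv2.INTER_AREA);gp=np.zeros((400,640));gp[130:265,400:500]=cv2.cvtColor(p1,cv2.COLOR_BGR2GRAY);print(pad(gp))
def nose(g): return g[204:208,436:464].mean(0).astype(int)
print(nose(g0));print(nose(g1))
print("cols",g1[200:262,447].astype(int).tolist())
s0=(onz("top",[[447,210.5],[447,245]],.08)[:,:2]-O)@U;print("tray rear/front",s0)
d=np.abs(g1-g0)>40; d[:,425:480]=0; ys,xs=np.nonzero(d[100:270,230:425]); print("changed px table",len(xs), np.c_[xs+230,ys+100][:20].tolist())
E
```

```text
[ 33  75 128  72  64  96 137  58  32  35  37  36  36  36  36  36  35  54
  96 106  86  88 129 123  48  31]
[ 42  97 167  77  62 122 187  77  38  44  45  46  45  45  45  43  43  71
 115 118  86  90 164 164  60  35]
[ 39  78 122 102 123  65  34  35  37  40  41  41  40  37  37  60  85  86
  83  88  87  92 128 120  52  33]
[ 44  90 173  97  83  77 118 205 203 196 200 199 197 189 188 187 185 188
 193 171 113  84 135 160  60  35  46  98]
[ 35  72 136  75  64  70  95 154 155 150 152 153 153 148 149 147 146 148
 151 133 101  84 109 121  47  30  36  75]
cols [152, 152, 152, 150, 144, 152, 156, 163, 70, 91, 139, 137, 137, 107, 102, 104, 102, 74, 85, 121, 128, 119, 97, 95, 99, 86, 89, 106, 109, 114, 104, 106, 113, 123, 118, 96, 97, 89, 83, 97, 107, 108, 99, 89, 134, 99, 84, 128, 206, 205, 208, 209, 205, 169, 106, 106, 107, 106, 110, 111, 105, 99]
tray rear/front [0.01260914 0.10268256]
changed px table 1375 [[248, 114], [248, 116], [248, 117], [244, 118], [245, 118], [248, 118], [243, 119], [244, 119], [245, 119], [243, 120], [244, 120], [245, 120], [243, 121], [244, 121], [245, 121], [243, 122], [244, 122], [245, 122], [249, 122], [243, 123]]
```

View pics/end_full.png

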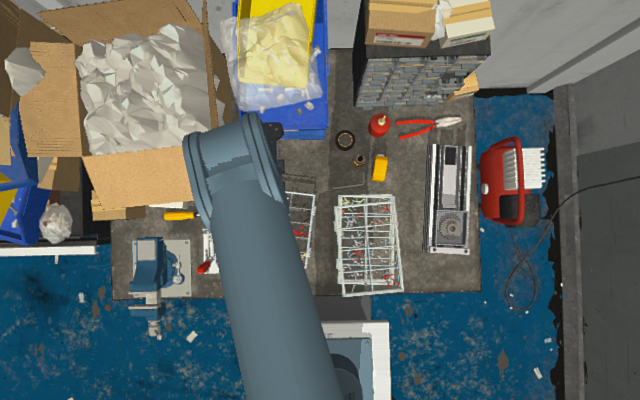

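```bash
python3 - <<'E'
from h import *
st("pre"); robot.close_job(); print("closed")
E
```

```text
pre t 20.43 s -22.4 t -442.9 tip 343.7 mm F(track) -0.2 -0.7 0.1 gap 0.00
the job is handed in; nothing more can be done
closed
```

The tray is home against the end stop, and the stop has sprung up behind it. I handed the job in at about 20.4 s of the 42 s allowed.

**What I did:** I pressed the bar down about 18 mm with the shut fingertips. Sliding along the bar, I pushed the tray over the nose. I then let the bar go and pushed the rear wall, with the fingertips about 62 mm up, until the tray stopped against the buffers. The push force reached about 14 N there. Finally I backed off and lifted clear.

**Last checks:**
- **Tray position:** the tray's front measured x = 102.7 mm (103 mm expected). Its rear measured about 12.6 mm (11 mm expected). Both agree to within camera accuracy.
- **Stop bar:** in the top view, the pad and nose sit in the same pixel columns as at the start. The pad was about 2 px off those columns while the bar was pressed, so the bar is fully up.
- **Gear and bystanders:** the gear is still in the tray. By eye, the tools and bottles have not moved, though the raised arm hid part of the screwdriver in the last picture. A pixel-change check I also ran was spoiled by the arm being in view.
- **Robot:** it touches nothing, and the wrist force is about zero.

**Disagreements:**
- The two-view height of the tray's top came out at 76 mm instead of 80 mm.
- The first picture put the tray's front at x = -17 mm, the far limit of the stated gap. Neither difference affected the work.
- The scene camera's view of the stop was blocked by the racks of parts, so the check that the stop is up rests on the top camera alone.

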